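Key the reel onto the skein winder and bolt it down

TASK

The reel of the skein winder is sitting loosely on its spindle, turned out of line. Turn it until the T-shaped end of its bar stands over the white motor housing and its teeth drop fully home into the drive block, then slide the locking bolt all the way in over its flange. Leave the other things on the table where they are.

Things in the scene. Friction and masses are not known exactly. Their poses are not given: they have to be found in the camera images.
- winder: Skein winder, fixed to the table (place and yaw vary). Wooden base board 185 x 285 x 18 mm. Origin on the upright spindle's axis at table height, z up. The motor housing stands on its +y side, the locking bolt on its +x side. The steel spindle (16 mm thick, top 96 mm above the table) stays hidden inside the reel's hub.
- drive_block (a point): Centre of the top face of the winder's aluminium drive block (84 x 100 mm, 46 mm above the table, on the spindle axis), with two slots for the reel's teeth, at unequal distances from the axis: the teeth fit one way only, with about 2 mm of play a side.
- motor_housing (a point): Centre of the top of the winder's white motor housing (92 x 78 mm, 70 mm above the table), 98 mm from the spindle along the winder's +y.
- reel: Wooden reel, loose, about 0.3 kg, on the spindle. Origin on its axis at the underside of its flange (82 mm across, 8 mm thick). Above: hub 44 mm across, then a flat bar along the reel's y, 230 x 28 mm, 52 to 66 mm above the origin, brass cap in the middle (to 74 mm). The bar's +y end is a T (crosspiece 76 x 22 mm), its -y end is plain.
- reel_teeth (a point): Point on the reel's axis at the level of the lower ends of its two steel teeth, 14 mm below its origin. At the start the teeth rest on the drive block's face (reel origin 60 mm above the table), 0.7 rad or more out of line. In line within about 0.05 rad (reel's +y along winder's +y) the reel drops by its weight to 46 mm and turns no further. It turns lightly either way.
- head_peg (a point): Middle of the round upright wooden peg (18 mm thick, 50 mm tall, this point 91 mm above the reel's origin) that stands on the reel's bar 85 mm from the axis, at the T end; its axes are those of the reel.
- tail_peg (a point): The same for the identical peg at the plain end of the bar, 85 mm from the axis on the other side.
- bolt_tab (a point): Centre of the bolt's upright steel thumb tab (10 mm thick along the slide, 32 mm wide, 64 to 86 mm above the table), 78 mm from the spindle axis when out. Push it level towards the spindle (winder's -x). Its tongue, 56 to 64 mm high, passes over the flange only when the reel is fully down. A reel not yet down clears the tab by 26 mm. Axes: the winder's.
- bolt (a joint): Slide of the locking bolt: 0 fully out, 0.020 m fully in (stop). It needs about 2 N and stays where it is left.
- spool_a: Bystander: small thread spool standing by the winder, 30 mm across, 38 mm tall, origin at its foot.
- spool_b: Bystander: another such spool by the winder.
- twig: Bystander: forked twig lying flat, about 210 mm long, 12 mm thick.
- brush: Bystander: brush lying flat.
- glue_jar: Bystander: closed jar, 60 mm across, 75 mm tall, origin at its foot.
- bowl: Bystander: wooden bowl of pastels, 144 mm across, 48 mm tall, origin at its foot.
- mug: Bystander: white mug, 76 mm across, 85 mm tall, origin at its foot.
There are look-alikes about, which are no part of the job. Leave any green or purple look-alike of the reel alone.

How it is judged:
On the way:
1. the reel has dropped home with its T end over the motor housing, the bolt still out (z of reel in the frame of winder below 0.0495 m and y of head_peg in the frame of winder above 0.07 m and value of joint bolt below 0.008 m), for 0.2 s.
At the end, for the whole second after the job is handed in: The reel is fully home in the drive block (flange within 2.5 mm of the block's face, upright within 0.06 rad, on the spindle axis within 4 mm), its T end over the motor housing within 0.12 rad, at rest, and the bolt is in over the flange (joint above 0.015 m) (z of reel in the frame of winder between 0.043 and 0.0485 m and horizontal distance between reel and winder below 0.004 m and y of head_peg in the frame of winder above 0.07 m and angle between the y axis of reel and the y axis of winder, either way round below 0.12 rad and angle between reel's own z axis and vertical below 0.06 rad and value of joint bolt above 0.015 m and linear speed of reel below 0.02 m/s); the robot touches nothing.
It fails at once if a bystander is moved by more than 30 mm (distance of any of spool_a, spool_b, twig, brush, glue_jar, bowl, mug from where it was at the start of the episode above 0.03 m).
It also fails if it takes over 58 s, if anything falls off the work surface, if the arm or the gripper's body presses on something with over 40 N, if the wrist force passes 120 N, or if a joint passes its speed limit or range.

ROBOT

A 6-joint arm with a two-finger parallel gripper is mounted at the origin on the work surface. World frame = base frame: x ahead of the robot, y to its left, z up, the work surface at z = 0. Lengths are in m, angles in rad, forces in N, time in s.
With the tool pointing down it reaches from about 0.3 to 0.875 m from the base axis. Payload 6.4 kg.
Tool frame: the origin (TCP) lies on the mounting face of the last link; the fingertips stand 173 mm ahead of it and the grasp point (between the pads) lies 155 mm ahead of it (ctrl.tip_reach is the distance from the TCP to the fingertips, in m); z points along the fingers, y is the line along which they close (so a half turn about z gives the same grasp; the last joint's range is limited). The gripper opens to 85 mm and grips with 20 to 120 N. Pads are 22 mm wide; open, the fingers measure 114 mm over their backs; the gripper's body (76 mm by 85 mm) begins 54 mm behind the grasp point. The pads swing forward as they close: fully open they stand 13 mm farther back than shut.
Start: joints at [-1.433, 0.181, 1.607, -0, 1.354, -0.206], TCP at [0.194, -0.541, 0.405] pointing down, gripper open.
Joint ranges: [-2.99, 2.99], [-0.89, 2.07], [0.3, 2.58], [-1.14, 4.28], [0, 2.63], [-3.12, 3.12]. Speed limits (rad/s): [2.57, 2.57, 3.01, 3.14, 3.14, 3.14].

INTERFACE

Orientations are given as a unit quaternion [w, x, y, z].
In Python, from bench import ctrl gives the robot as it stands.
- The arm moves only by the shell command python3 -m pendant 'ROWS'. ROWS is JSON, a list that holds one entry, the list of rows, each a list of 7 numbers: the opening, from 0 (shut) to 1 (fully open), then the shift along the tool's x, y, z in mm, then the turn, a rotation vector about the tool's x, y, z in rad. A call has 1 to 5 rows; each row is the pose to reach, as a shift and turn from the pose commanded when the call began, along the tool's axes at that moment; what a row does not reach only later rows make up. A row lasts 1/12 s, in which the tool goes at most 41.7 mm and 7.16 degrees, less where a joint would pass 70% of its speed; a pose out of reach is approached as far as the arm can. A call with a gripper value outside its range is refused whole. The fingers move at their own pace and stop on an object; the grip force is fixed at half the most. Time passes only in rows, so rows that repeat a pose let the fingers close. It gives the time, the measured TCP pose, the force, the opening and the grip force at its end, in the units of the state.
- ctrl.get_obs(): the state, without advancing time (a new reading comes with each control period).
- ctrl.camera(name): name is "scene" or "top" or "wrist"; returns the picture (400x640x3 uint8, red, green, blue); there is no depth.
- ctrl.camera_params(name): a dict with "mtx" (3x3 intrinsics, pixels), "world_from_camera" (4x4, takes a point from camera to world coordinates); the wrist camera has in their place "tool_from_camera" (4x4, takes a point from camera to tool coordinates, whose origin is the TCP and whose axes are the flange's). Camera axes: x right, y down, z forward; pixel columns grow to the right and rows downward; lengths in m; the calibration is good to about 2 mm. The wrist camera is an equidistant fisheye: a pixel r from the principal point sees the ray r / f radians off the axis. A picture is of the moment at which its call begins: read the wrist's pose just before it. camera_params takes no time and is no camera call.
- ctrl.hand_in(): hands the job in; it is judged then, once.
Trained networks look in the newest picture that a camera, given by its name, has taken for a name from the list of things; names that differ only in an ending like _2 or _b are one class to them, and where a whole thing is asked for, a point or a joint stands for the part that bears it (a point fixed in the world has none). Each returns a list of dicts, best first, with "confidence" (0 to 1); they miss things now and then, are a little off and sometimes report something else, mostly with a low value. They report only what shows in the picture. A call takes as long as a camera call. They do not tell look-alikes from the thing itself.
- ctrl.boxes_of(camera, name): "point" ([column, row] as shares, 0 to 1, of the picture: columns of its width, rows of its height, amid what is visible of it).
The state is a dict: "time_s": time; "q": joint angles; "dq": joint speeds; "joint_efforts": joint torques, N m; "eef_pos": TCP position; "eef_rot": TCP orientation; "wrist_force": force on the tool from outside, world axes, zero at the start; "torque": the same for the moment, N m; "opening": opening from 0.0 (shut) to 1.0 (fully open); "grasp_force": force on a finger pad.
Only numpy, scipy, OpenCV 4.12 (cv2) and the standard library are available. Lean on these libraries where they do the work, as an engineer would, in place of code of your own. Each camera call takes 0.05 s, during which the arm holds its last target. There are 200 camera calls.

## Working session

There is one attempt and no reset: what is moved stays moved. The work goes in short steps, Python scripts to look and compute and a shell command to move; the robot and the scene stay as the last step left them, time stands still between calls to the robot, and variables do not carry over. Pictures are saved under pics/ and viewed, at most 10 in all, crops included, and the job is handed in when it is done.

```bash
mkdir -p pics; ls
python3 - <<'E'
from bench import ctrl
import cv2
for c in ("scene","top"):
    im=ctrl.camera(c); cv2.imwrite(f"pics/{c}0.png",im[:,:,::-1])
    for n in ("winder","drive_block","motor_housing","reel","head_peg","tail_peg","bolt_tab"):
        print(c,n,[([round(p['point'][0]*640),round(p['point'][1]*400)],round(p['confidence'],2)) for p in ctrl.boxes_of(c,n)][:4])
print(ctrl.get_obs())
E
```

```text
pics
scene winder [([340, 243], 0.57)]
scene drive_block [([340, 243], 0.76)]
scene motor_housing [([339, 241], 0.84), ([330, 276], 0.33)]
scene reel [([431, 195], 0.97), ([328, 210], 0.69), ([311, 163], 0.67), ([193, 200], 0.52)]
scene head_peg [([315, 164], 0.97), ([331, 210], 0.76), ([216, 181], 0.65), ([430, 197], 0.63)]
scene tail_peg [([433, 194], 0.89), ([310, 161], 0.79), ([326, 206], 0.76)]
scene bolt_tab [([321, 230], 0.62)]
top winder [([312, 190], 0.83)]
top drive_block [([316, 194], 0.79)]
top motor_housing [([311, 189], 0.7)]
top reel [([303, 197], 0.97), ([235, 298], 0.93), ([376, 289], 0.76)]
top head_peg [([304, 198], 0.89), ([234, 294], 0.83), ([375, 291], 0.59), ([332, 154], 0.42)]
top tail_peg [([306, 197], 0.9), ([380, 290], 0.63), ([232, 296], 0.56), ([172, 246], 0.4)]
top bolt_tab []
{'time_s': 0.8, 'q': array([-1.43327732e+00,  1.80794801e-01,  1.60697157e+00, -2.28705361e-05,
        1.35381512e+00, -2.06300958e-01]), 'dq': array([ 0.00144315,  0.00037346, -0.00137549,  0.0008215 ,  0.00104585,
        0.00046754]), 'joint_efforts': array([-5.32823615e-04, -4.44799483e+01, -3.51661491e+01, -2.91064998e-04,
        6.61100676e-04, -1.43085765e-05]), 'eef_pos': array([ 0.19384025, -0.54136458,  0.40470514]), 'eef_rot': array([ 5.19466324e-06,  9.85259413e-01,  1.71066913e-01, -1.13524724e-05]), 'wrist_force': array([-0.08325112,  0.09144964, -0.15144378]), 'torque': array([-0.00814317,  0.02448412,  0.03179903]), 'grasp_force': 0.0, 'opening': 1.0013114470028353}
```

View pics/scene0.png

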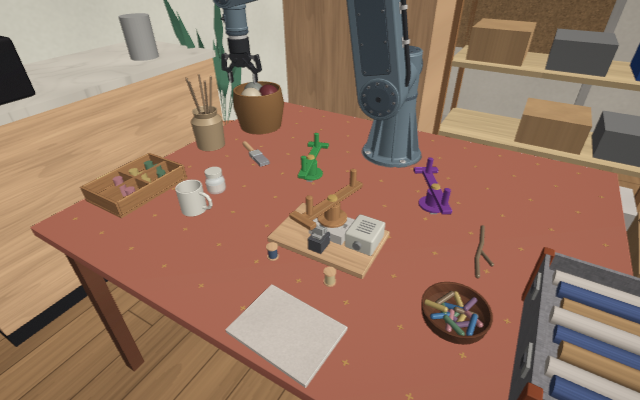

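View pics/top0.png

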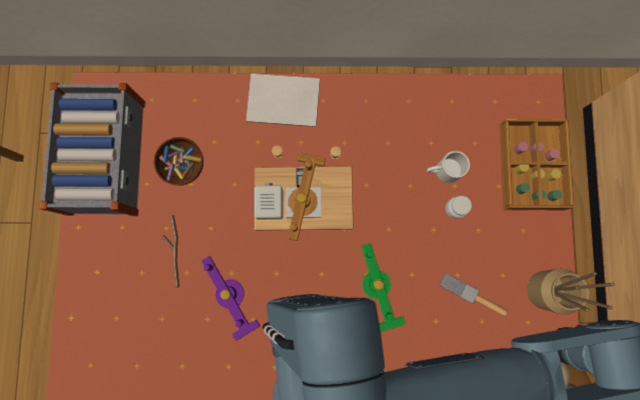

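Reel candidates in the top image are wood (303,197), purple (228,295) and green (378,287). The wooden one fits: it sits on the base board over the drive block, next to the white housing (267,202). I'll confirm this in a crop and measure.

```bash
cat > h.py <<'E'
import numpy as np, cv2
from bench import ctrl
def ray(cam,px,z):
    P=ctrl.camera_params(cam);K=np.array(P['mtx']);T=np.array(P['world_from_camera'])
    d=T[:3,:3]@np.linalg.inv(K)@[px[0],px[1],1];o=T[:3,3]
    return o+d*(z-o[2])/d[2]
def proj(cam,X):
    P=ctrl.camera_params(cam);K=np.array(P['mtx']);T=np.linalg.inv(np.array(P['world_from_camera']))
    p=K@(T[:3,:3]@X+T[:3,3]);return p[:2]/p[2]
def crop(cam,x,y,w,h,s,f):
    im=ctrl.camera(cam);cv2.imwrite(f,cv2.resize(im[y:y+h,x:x+w,::-1],None,fx=s,fy=s,interpolation=cv2.INTER_CUBIC));return im
E
python3 - <<'E'
from h import *
crop("top",240,140,130,105,6,"pics/c1.png")
print(ctrl.camera_params("top"))
for px,z in [((303,197),.134)]: print(ray("top",px,z))
for s in [(315,164)]: pass
E
```

```text
{'mtx': array([[504.13983923,   0.        , 318.1949238 ],
       [  0.        , 504.13983923, 201.27004259],
       [  0.        ,   0.        ,   1.        ]]), 'world_from_camera': array([[ 0.00801281, -0.98922127,  0.14620898,  0.33345125],
       [-0.99992399, -0.00655625,  0.01044131, -0.02279556],
       [-0.00937018, -0.14628153, -0.98919862,  1.46822541],
       [ 0.        ,  0.        ,  0.        ,  1.        ]])}
[0.54195311 0.03209692 0.134     ]
```

View pics/c1.png

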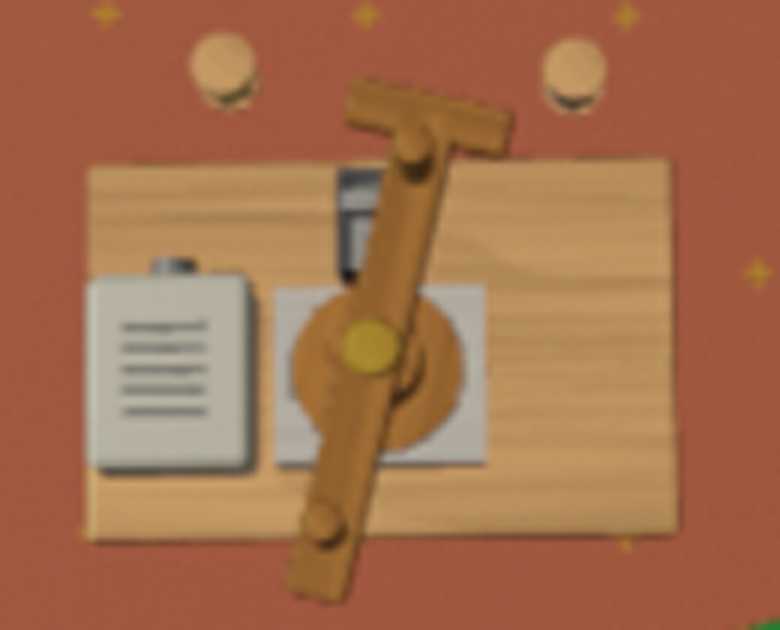

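The crop confirms the wooden reel. The cap is at (371,347), the T-end peg top at (414,140), the tail peg top at (325,520), the bolt just up-left of the bar and the housing on the left. Now the poses.

Run:
```python
from h import *
f=lambda u,v,z: ray("top",(240+(u+.5)/6-.5,140+(v+.5)/6-.5),z)[:2]
cap=f(371,347,.134);hp=f(414,140,.176);tp=f(325,517,.176)
B=[f(*c,.018) for c in((88,165),(670,160),(677,535),(90,540))]
M=[f(*c,.07) for c in((90,278),(248,275),(255,465),(95,470))]
D=[f(*c,.046) for c in((276,288),(485,286),(485,465),(276,465))]
print("cap",cap,"hp",hp,"tp",tp,"mid",(hp+tp)/2,np.hypot(*(hp-tp)))
m=np.mean(M,0);d=np.mean(D,0);print("motor",m,"block",d,np.hypot(*(m-d)))
for a,b in((B[1],B[0]),(B[2],B[3]),(M[1],M[0]),(D[1],D[0]),(D[2],D[3]),(d,m)):
    print("yaw of wy",np.degrees(np.arctan2(*(b-a)[::-1])),np.hypot(*(b-a)))
print("reel y",np.degrees(np.arctan2(*(hp-tp)[::-1])))
print("tab",f(362,205,.086),f(360,240,.086))
print("spools",f(223,65,.038),f(575,68,.038))
print(ctrl.get_obs()['eef_rot'])
```

```text
cap [0.54079547 0.03632644] hp [0.62590334 0.01685291] tp [0.46033969 0.05325454] mid [0.54312151 0.03505373] 0.16951814410665234
motor [0.53851019 0.13212904] block [0.54073755 0.03554648] 0.09660824264602905
yaw of wy 90.84422276730041 0.2851478979920886
yaw of wy 90.89904012226543 0.28235972599428005
yaw of wy 91.46656443559245 0.07430736785724545
yaw of wy 90.92093502249244 0.09980699547401202
yaw of wy 90.39686197835034 0.09894306889196465
yaw of wy 91.32110532379743 0.09660824264602905
reel y -12.400034367699977
tab [0.61517153 0.04351017] [0.59857858 0.04421971]
spools [0.69382259 0.11426079] [ 0.69329452 -0.0566282 ]
[-8.91883330e-06  9.85260547e-01  1.71060383e-01 -4.23048666e-06]
```

```bash
cat >> h.py <<'E'
from scipy.spatial.transform import Rotation as Ro
C=np.array([.541,.0357]); WY=np.radians(91.0)
def row(xyz,hy):
    "shift(mm)/turn to TCP xyz, tool y heading hy (rad), tool down"
    o=ctrl.get_obs();w,x,y,z=o['eef_rot'];R=Ro.from_quat([x,y,z,w])
    yv=np.array([np.cos(hy),np.sin(hy),0]);zv=np.array([0,0,-1.]);T=Ro.from_matrix(np.c_[np.cross(yv,zv),yv,zv])
    return np.r_[np.round(R.inv().apply(np.array(xyz)-o['eef_pos'])*1000,1),np.round((R.inv()*T).as_rotvec(),3)]
def arc(a,tipz,n=0,r=.085,off=0): # a: deg angle of peg about the axis
    a=np.radians(a);u=np.array([np.cos(a),np.sin(a)]);t=np.array([-u[1],u[0]])
    p=C+r*u+off*t
    return row([*p,tipz+.173],a-np.pi/2)
def st():
    o=ctrl.get_obs();print(o['time_s'],o['eef_pos'].round(4),o['wrist_force'].round(2),round(o['opening'],3),o['q'].round(2))
E
python3 -c "
from h import *
print(arc(-12.4,.232))"
```

```text
[ 5.933e+02 -3.811e+02 -3.000e-01 -0.000e+00  0.000e+00  5.600e-01]
```

```bash
python3 -m pendant '[[[0.45,593,-381,0,0,0,0.56],[0.45,593,-381,0,0,0,0.56],[0.45,593,-381,0,0,0,0.56],[0.45,593,-381,0,0,0,0.56],[0.45,593,-381,0,0,0,0.56]]]'; python3 -c "
from h import *
st();print(arc(-12.4,.232))"
```

```text
time_s: 1.27
eef_pos: [0.3187, -0.3787, 0.4048]
eef_rot: [0.0, 0.994, -0.111, 0.0]
wrist_force: [1.0, 0.2, 0.3]
opening: 0.451
grasp_force: 0.0
1.2667 [ 0.3187 -0.3787  0.4048] [1.   0.19 0.32] 0.451 [-1.11 -0.    1.8  -0.    1.34  0.68]
[ 2.101e+02 -4.539e+02 -3.000e-01  0.000e+00 -0.000e+00 -7.000e-03]
```

```bash
for i in 1; do python3 -m pendant '[[[0.45,210,-454,0,0,0,0],[0.45,210,-454,0,0,0,0],[0.45,210,-454,0,0,0,0],[0.45,210,-454,0,0,0,0],[0.45,210,-454,0,0,0,0]]]'; done; python3 -c "
from h import *
st();print(arc(-12.4,.232))"
```

```text
time_s: 1.68
eef_pos: [0.445, -0.2123, 0.4051]
eef_rot: [0.0, 0.994, -0.108, 0.0]
wrist_force: [0.9, -0.2, -0.7]
opening: 0.451
grasp_force: 0.0
1.6833 [ 0.445  -0.2123  0.4051] [ 0.91 -0.18 -0.7 ] 0.451 [-0.69 -0.01  1.81 -0.    1.34  1.1 ]
[ 1.256e+02 -2.628e+02  1.000e-01  0.000e+00 -1.000e-03  0.000e+00]
```

```bash
python3 -m pendant '[[[0.45,126,-263,0,0,0,0],[0.45,126,-263,0,0,0,0],[0.45,126,-263,0,0,0,0],[0.45,126,-263,0,0,0,0],[0.45,126,-263,0,0,0,0]]]'; python3 -m pendant '[[[0.45,25,-53,0,0,0,0],[0.45,25,-53,0,0,0,0],[0.45,25,-53,0,0,0,0]]]'; python3 -c "
from h import *
st();print(arc(-12.4,.232))
crop('wrist',0,0,640,400,1,'pics/w1.png')
print(ctrl.boxes_of('wrist','head_peg')[:3])"
```

```text
time_s: 2.1
eef_pos: [0.5733, -0.0479, 0.4049]
eef_rot: [0.0, 0.994, -0.108, 0.0]
wrist_force: [0.7, -1.5, -0.1]
opening: 0.445
grasp_force: 0.0
time_s: 2.35
eef_pos: [0.6097, -0.0001, 0.4044]
eef_rot: [-0.001, 0.994, -0.106, 0.0]
wrist_force: [-0.0, -0.1, -0.2]
opening: 0.45
grasp_force: 0.0
2.35 [ 6.097e-01 -1.000e-04  4.044e-01] [-0.01 -0.06 -0.23] 0.45 [-0.19  0.26  1.52  0.    1.37  1.59]
[ 1.03e+01 -2.01e+01 -5.00e-01 -1.00e-03 -0.00e+00  5.00e-03]
[{'point': [0.4672, 0.562], 'confidence': 0.55}]
```

View pics/w1.png

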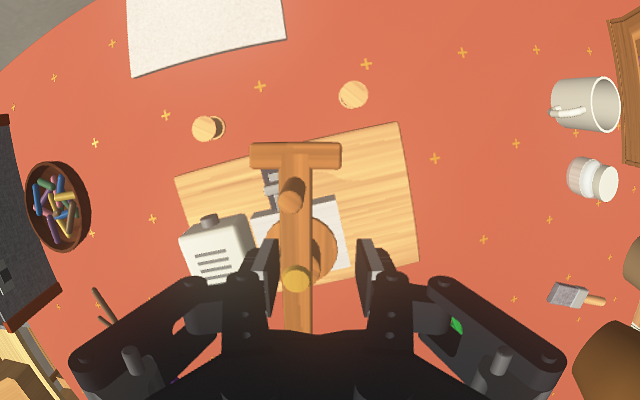

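The wrist picture shows the T end's peg top at (290,202), with the fingers at (260,270) and (370,265). I'll check the peg position with the fisheye calibration.

```bash
cat >> h.py <<'E'
def wray(px,z):
    P=ctrl.camera_params("wrist");K=np.array(P['mtx']);T=np.array(P['tool_from_camera']);o=ctrl.get_obs()
    w,x,y,q=o['eef_rot'];R=Ro.from_quat([x,y,q,w])
    v=(np.array(px)-K[:2,2])/np.array([K[0,0],K[1,1]]);th=np.hypot(*v)
    d=np.r_[v/th*np.sin(th),np.cos(th)]
    D=R.apply(T[:3,:3]@d);O=o['eef_pos']+R.apply(T[:3,3]);return O+D*(z-O[2])/D[2]
E
python3 -c "
from h import *
for px,z in (((290,202),.176),((295,281),.134)):print(wray(px,z))"
python3 -m pendant '[[[0.45,10,-20,0,0,0,0],[0.45,10,-20,0,0,0,0]]]'
```

```text
[0.62442163 0.01046234 0.176     ]
[0.5425697 0.029851  0.134    ]
time_s: 2.62
eef_pos: [0.6227, 0.0142, 0.4049]
eef_rot: [-0.0, 0.994, -0.108, 0.0]
wrist_force: [-0.8, 0.1, -0.2]
opening: 0.45
grasp_force: 0.0
```

```bash
python3 -m pendant '[[[0.6,0,0,30,0,0,0],[0.6,0,0,55,0,0,0],[0.6,0,0,75,0,0,0],[0.6,0,0,88,0,0,0],[0.6,0,0,88,0,0,0]]]'; python3 -c "
from h import *
st();crop('wrist',160,100,320,200,2,'pics/w2.png')"
```

```text
time_s: 3.03
eef_pos: [0.6206, 0.0127, 0.3134]
eef_rot: [-0.0, 0.994, -0.109, -0.003]
wrist_force: [-1.2, 0.2, -0.3]
opening: 0.598
grasp_force: 0.0
3.0333 [0.6206 0.0127 0.3134] [-1.24  0.15 -0.34] 0.598 [-0.17  0.37  1.56 -0.    1.21  1.62]
```

View pics/w2.png

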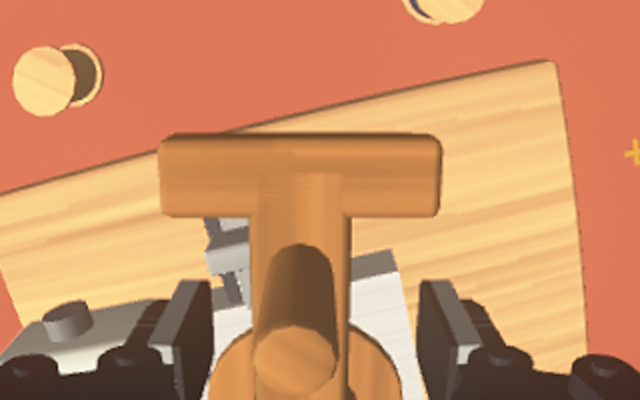

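```bash
python3 -c "
from h import *
for a in (-7,-1,5,11): print(arc(a,.140).round(2).tolist())"
```

```text
[1.2, -13.1, 2.5, 0.0, 0.0, -0.1]
[-0.1, -21.9, 2.5, 0.0, 0.0, -0.2]
[-2.4, -30.5, 2.5, -0.0, 0.0, -0.3]
[-5.5, -38.8, 2.5, -0.0, 0.0, -0.41]
```

```bash
python3 -m pendant '[[[0.35,1,-13,2,0,0,-0.1],[0.35,0,-22,2,0,0,-0.2],[0.35,-2,-30,2,0,0,-0.3],[0.35,-5,-39,2,0,0,-0.41],[0.35,-5,-39,2,0,0,-0.41]]]'; python3 -c "
from h import *
st()
for a in (17,23,29,35): print(arc(a,.140).round(2).tolist())"
```

```text
time_s: 3.5
eef_pos: [0.6261, 0.0538, 0.3169]
eef_rot: [0.0, 0.995, 0.099, 0.001]
wrist_force: [0.2, -0.1, -0.2]
opening: 0.348
grasp_force: 0.0
3.5 [0.6261 0.0538 0.3169] [ 0.21 -0.06 -0.19] 0.348 [-0.1   0.38  1.54  0.    1.22  1.27]
[-2.4, -7.4, 3.9, 0.0, -0.0, -0.1]
[-3.7, -16.2, 3.9, 0.0, -0.0, -0.2]
[-6.0, -24.8, 3.9, 0.0, -0.0, -0.31]
[-9.1, -33.1, 3.9, 0.0, -0.0, -0.41]
```

```bash
python3 -m pendant '[[[0.35,-2,-8,2,0,0,-0.1],[0.35,-4,-16,2,0,0,-0.2],[0.35,-6,-25,2,0,0,-0.31],[0.35,-9,-33,2,0,0,-0.41],[0.35,-9,-33,2,0,0,-0.41]]]'; python3 -c "
from h import *
st()
for a in (41,47,53,59): print(arc(a,.140).round(2).tolist())
crop('wrist',160,100,320,200,2,'pics/w3.png')"
```

```text
time_s: 3.92
eef_pos: [0.6105, 0.084, 0.3143]
eef_rot: [0.0, 0.955, 0.298, 0.001]
wrist_force: [-0.3, -0.2, -0.3]
opening: 0.349
grasp_force: 0.0
3.9167 [0.6105 0.084  0.3143] [-0.29 -0.2  -0.29] 0.349 [-0.06  0.36  1.58  0.    1.2   0.91]
[-0.2, -9.2, 1.3, 0.0, -0.0, -0.11]
[-1.6, -17.9, 1.3, 0.0, -0.0, -0.22]
[-4.0, -26.5, 1.3, 0.0, -0.0, -0.32]
[-7.2, -34.8, 1.3, 0.0, -0.0, -0.42]
```

View pics/w3.png

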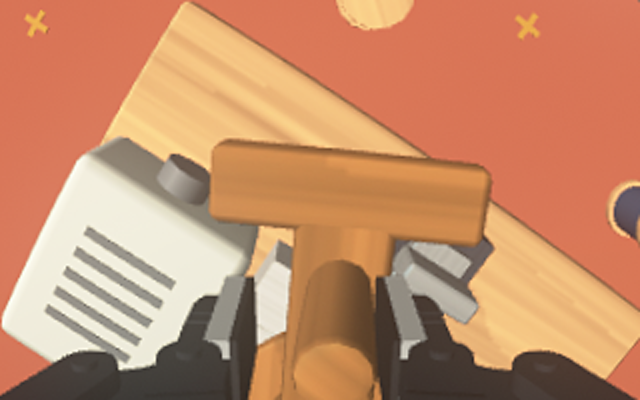

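The reel is turning. The trailing finger at (385,340) pushes the peg at (335,370), and the T is heading for the housing. I'll continue.

```bash
python3 -m pendant '[[[0.35,0,-9,0,0,0,-0.11],[0.35,-2,-18,0,0,0,-0.22],[0.35,-4,-26,0,0,0,-0.32],[0.35,-7,-35,0,0,0,-0.42],[0.35,-7,-35,0,0,0,-0.42]]]'; python3 -c "
from h import *
st()
for a in (65,71,77,83): print(arc(a,.141).round(2).tolist())"
```

```text
time_s: 4.38
eef_pos: [0.5846, 0.1085, 0.3135]
eef_rot: [0.0, 0.872, 0.489, 0.0]
wrist_force: [0.2, -0.0, 1.3]
opening: 0.351
grasp_force: 0.0
4.3833 [0.5846 0.1085 0.3135] [ 0.25 -0.01  1.31] 0.351 [-0.02  0.32  1.63  0.    1.19  0.53]
[-0.4, -8.7, -0.5, 0.0, -0.0, -0.11]
[-1.8, -17.5, -0.5, 0.0, -0.0, -0.22]
[-4.2, -26.1, -0.5, 0.0, -0.0, -0.32]
[-7.4, -34.4, -0.5, 0.0, -0.0, -0.43]
```

```bash
python3 -m pendant '[[[0.35,0,-9,0,0,0,-0.11],[0.35,-2,-18,0,0,0,-0.22],[0.35,-4,-26,0,0,0,-0.32],[0.35,-7,-34,0,0,0,-0.43],[0.35,-7,-34,0,0,0,-0.43]]]'; python3 -c "
from h import *
st()
for a in (85,87,89,91,93,95,97,99): print(a,arc(a,.141).round(2).tolist())
crop('top',240,140,130,105,4,'pics/c2.png')"
```

```text
time_s: 4.8
eef_pos: [0.5518, 0.1198, 0.313]
eef_rot: [-0.0, 0.748, 0.664, -0.0]
wrist_force: [-0.4, 0.3, -0.1]
opening: 0.348
grasp_force: 0.0
4.8 [0.5518 0.1198 0.313 ] [-0.44  0.32 -0.13] 0.348 [ 0.    0.26  1.71 -0.    1.17  0.12]
85 [0.1, -3.4, -1.0, -0.0, 0.0, -0.03]
87 [-0.0, -6.4, -1.0, -0.0, 0.0, -0.07]
89 [-0.3, -9.3, -1.0, -0.0, 0.0, -0.1]
91 [-0.6, -12.3, -1.0, -0.0, 0.0, -0.14]
93 [-1.1, -15.2, -1.0, -0.0, 0.0, -0.17]
95 [-1.6, -18.1, -1.0, -0.0, 0.0, -0.21]
97 [-2.3, -21.0, -1.0, -0.0, 0.0, -0.24]
99 [-3.0, -23.9, -1.0, -0.0, 0.0, -0.28]
```

View pics/c2.png

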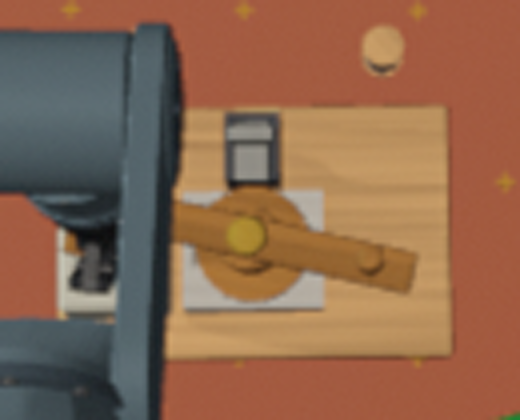

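The reel is about 12° short, so I'll creep the rest.

```bash
python3 -m pendant '[[[0.35,0,-4,0,0,0,-0.04],[0.35,0,-6.5,0,0,0,-0.07],[0.35,-0.3,-9,0,0,0,-0.1],[0.35,-0.6,-11,0,0,0,-0.12],[0.35,-0.6,-12.5,0,0,0,-0.14]]]'; python3 -m pendant '[[[0.35,0,-1.5,0,0,0,-0.017],[0.35,0,-3,0,0,0,-0.035],[0.35,-0.2,-4.5,0,0,0,-0.05],[0.35,-0.4,-5.5,0,0,0,-0.06],[0.35,-0.4,-5.5,0,0,0,-0.06]]]'; python3 -c "
from h import *
st()
crop('top',240,140,130,105,4,'pics/c3.png')"
```

```text
time_s: 5.27
eef_pos: [0.5403, 0.1205, 0.3131]
eef_rot: [0.0, 0.7, 0.714, 0.0]
wrist_force: [-0.5, -1.0, -0.7]
opening: 0.349
grasp_force: 0.2
time_s: 5.68
eef_pos: [0.5341, 0.1206, 0.3128]
eef_rot: [0.0, 0.677, 0.736, 0.0]
wrist_force: [0.5, 0.6, 0.0]
opening: 0.349
grasp_force: 0.3
5.6833 [0.5341 0.1206 0.3128] [0.48 0.57 0.  ] 0.349 [ 0.01  0.22  1.76  0.    1.16 -0.08]
```

View pics/c3.png

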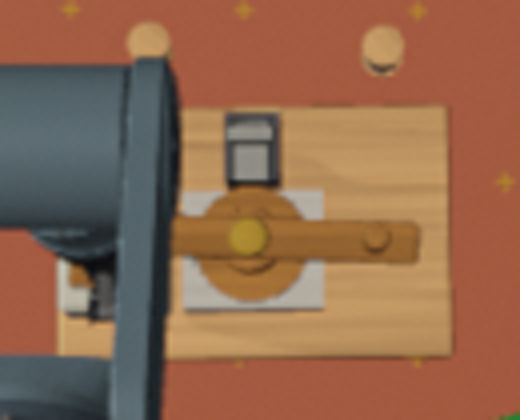

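About 3° remains. I'll advance in small steps, watching for resistance, which shows when the reel is home.

```bash
python3 -m pendant '[[[0.35,0,-1,0,0,0,-0.012],[0.35,0,-2,0,0,0,-0.024],[0.35,0,-2,0,0,0,-0.024]]]';python3 -m pendant '[[[0.35,0,-1,0,0,0,-0.012],[0.35,0,-2,0,0,0,-0.024],[0.35,0,-2,0,0,0,-0.024]]]'; python3 -m pendant '[[[0.35,0,-1,0,0,0,-0.012],[0.35,0,-2,0,0,0,-0.024],[0.35,0,-2,0,0,0,-0.024]]]'
```

```text
time_s: 5.98
eef_pos: [0.5321, 0.1204, 0.3127]
eef_rot: [-0.0, 0.668, 0.744, -0.0]
wrist_force: [0.7, 0.8, 0.1]
opening: 0.348
grasp_force: 0.3
time_s: 6.23
eef_pos: [0.53, 0.1202, 0.3126]
eef_rot: [-0.0, 0.659, 0.752, -0.0]
wrist_force: [0.3, -0.2, 0.6]
opening: 0.353
grasp_force: 0.0
time_s: 6.48
eef_pos: [0.5284, 0.1199, 0.3129]
eef_rot: [0.0, 0.65, 0.76, 0.0]
wrist_force: [2.3, 0.6, -0.7]
opening: 0.35
grasp_force: 1.2
```

Contact force vanished and then rose, which looks like the drop. I'll back off to the middle, lift clear and look.

```bash
python3 -m pendant '[[[0.35,0,4,0,0,0,0],[0.4,0,5,0,0,0,0],[0.5,0,5,-25,0,0,0],[0.5,0,5,-55,0,0,0],[0.5,0,5,-85,0,0,0]]]';  python3 -m pendant '[[[0.5,130,0,0,0,0,0],[0.5,130,0,0,0,0,0],[0.5,130,0,0,0,0,0],[0.5,130,0,0,0,0,0]]]'; python3 -c "
from h import *
st()
crop('top',240,140,130,105,6,'pics/c4.png')"
```

```text
time_s: 6.9
eef_pos: [0.5328, 0.1207, 0.3977]
eef_rot: [-0.001, 0.65, 0.76, -0.001]
wrist_force: [0.9, 1.2, -0.1]
opening: 0.498
grasp_force: 0.0
time_s: 7.23
eef_pos: [0.5115, 0.2541, 0.3979]
eef_rot: [-0.001, 0.649, 0.761, 0.001]
wrist_force: [-0.5, 0.0, -1.1]
opening: 0.503
grasp_force: 0.0
7.2333 [0.5115 0.2541 0.3979] [-0.51  0.04 -1.08] 0.503 [0.25 0.18 1.62 0.   1.34 0.09]
```

View pics/c4.png

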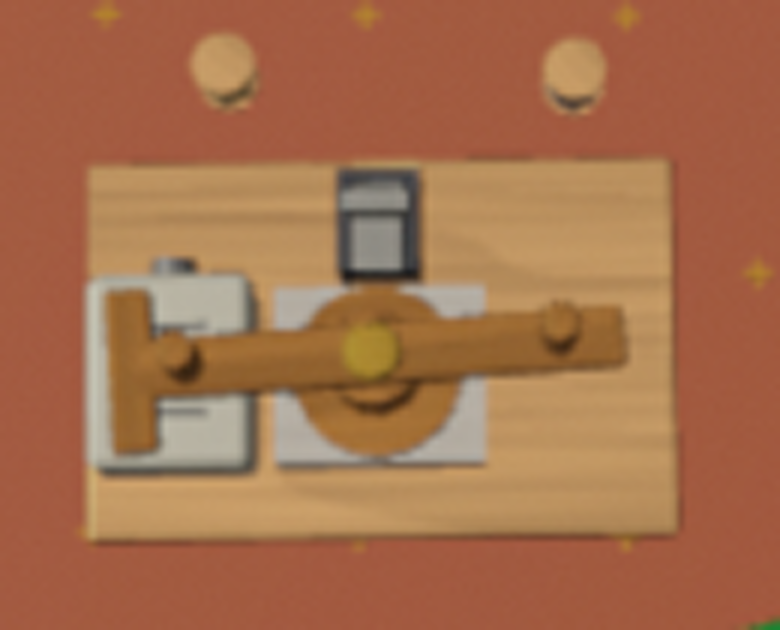

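```bash
python3 -c "
from h import *
f=lambda u,v,z: ray('top',(240+(u+.5)/6-.5,140+(v+.5)/6-.5),z)[:2]
g=lambda X:(proj('top',np.array(X))-[240,140]+.5)*6-.5
for z in(.134,.120):print('cap',z,g([.541,.0357,z]))
for z in(.176,.162):
  h,t=f(180,352,z),f(560,320,z);e=h-t;print(z,np.degrees(np.arctan2(e[1],e[0])),np.hypot(*e),(h+t)/2)
for z in (.126,.112):
  h,t=f(130,366,z),f(626,336,z);e=h-t;print('bar',np.degrees(np.arctan2(e[1],e[0])),np.hypot(*e))
for z in (.06,.046):
  print('flange mm',np.hypot(*(f(296,373,z)-f(466,373,z))),g([.541,.0357,z]))
for p in ('head_peg','tail_peg','reel'):
  print(p,[(np.array(b['point'])*[640,400],b['confidence']) for b in ctrl.boxes_of('top',p)][:3])
"
```

```text
cap 0.134 [372.40810945 346.55651109]
cap 0.12 [373.7062418  351.33515073]
0.176 95.248154312839 0.16500381639815834 [0.53908399 0.03494487]
0.162 95.24815431283896 0.16679147156641796 [0.54131182 0.03557043]
bar 93.8784206812645 0.22317988028733132
bar 93.8784206812645 0.2255077443739968
flange mm 0.08004612676473132 [378.98367256 370.76224528]
flange mm 0.08084191255879448 [380.15238136 375.06445546]
head_peg [(array([238.976, 309.   ]), 0.86), (array([300.928, 199.   ]), 0.83), (array([377.28, 287.88]), 0.57)]
tail_peg [(array([235.008, 305.88 ]), 0.86), (array([381.504, 288.   ]), 0.8), (array([300.032, 199.92 ]), 0.79)]
reel [(array([377.728, 287.   ]), 0.85), (array([301.504, 200.32 ]), 0.69), (array([238.016, 309.2  ]), 0.56)]
```

The peg midpoint and cap both fit the dropped height (peg top 0.162, cap 0.120). The angle is within the slots' play. Next is the bolt.

```bash
python3 -c "
from h import *
g=lambda X:(proj('top',np.array(X))-[240,140]+.5)*6-.5
print(g([.619,.037,.086]),row([.665,.037,.390],np.radians(1)))
st()"
```

```text
[376.07240617 197.02269019] [-2.326e+02  1.172e+02  7.400e+00 -1.000e-03  1.000e-03  1.380e-01]
7.4333 [0.5132 0.2487 0.3973] [ 0.05 -0.22 -0.69] 0.501 [ 0.24  0.18  1.63 -0.    1.34  0.09]
```

```bash
python3 -m pendant '[[[0,-232,117,7,0,0,0.138],[0,-232,117,7,0,0,0.138],[0,-232,117,7,0,0,0.138],[0,-232,117,7,0,0,0.138],[0,-232,117,7,0,0,0.138]]]'; python3 -c "
from h import *
st();print(row([.665,.037,.390],np.radians(1)))"
```

```text
time_s: 7.85
eef_pos: [0.6353, 0.076, 0.392]
eef_rot: [0.0, 0.702, 0.712, -0.0]
wrist_force: [1.3, 1.0, -1.0]
opening: -0.001
grasp_force: 0.0
7.85 [0.6353 0.076  0.392 ] [ 1.26  1.04 -1.02] -0.001 [-0.07  0.33  1.45 -0.    1.36 -0.08]
[-3.94e+01  2.91e+01  2.00e+00 -0.00e+00  0.00e+00 -3.00e-03]
```

```bash
python3 -m pendant '[[[0,-39,29,2,0,0,0],[0,-39,29,2,0,0,0],[0,-39,29,2,0,0,0]]]'; python3 -c "
from h import *
st();print(row([.665,.037,.244],np.radians(1)))"
```

```text
time_s: 8.1
eef_pos: [0.6652, 0.0363, 0.3892]
eef_rot: [-0.0, 0.703, 0.711, -0.001]
wrist_force: [-0.1, 0.4, -0.1]
opening: 0.001
grasp_force: 0.0
8.1 [0.6652 0.0363 0.3892] [-0.08  0.36 -0.07] 0.001 [-0.12  0.39  1.37 -0.    1.38 -0.13]
[ 8.000e-01 -0.000e+00  1.452e+02 -1.000e-03  1.000e-03 -7.000e-03]
```

```bash
python3 -m pendant '[[[0,0,0,40,0,0,0],[0,0,0,80,0,0,0],[0,0,0,115,0,0,0],[0,0,0,145,0,0,0],[0,0,0,145,0,0,0]]]'; python3 -m pendant '[[[0,0,-5,0,0,0,0],[0,0,-10,0,0,0,0],[0,0,-14,0,0,0,0],[0,0,-17,0,0,0,0],[0,0,-17,0,0,0,0]]]'
```

```text
time_s: 8.52
eef_pos: [0.66, 0.0421, 0.2374]
eef_rot: [-0.005, 0.701, 0.713, -0.004]
wrist_force: [-1.4, 0.2, -1.3]
opening: -0.0
grasp_force: 0.0
time_s: 8.93
eef_pos: [0.6471, 0.0412, 0.2474]
eef_rot: [0.001, 0.701, 0.713, 0.001]
wrist_force: [0.2, 0.9, -0.9]
opening: -0.002
grasp_force: 0.0
```

```bash
python3 -m pendant '[[[0,-3,-4,2,0,0,0],[0,-3,-8,2,0,0,0],[0,-3,-12,2,0,0,0],[0,-3,-12,2,0,0,0]]]'; python3 -m pendant '[[[0,0,-3,0,0,0,0],[0,0,-6,0,0,0,0],[0,0,-9,0,0,0,0],[0,0,-9,0,0,0,0]]]'
```

```text
time_s: 9.27
eef_pos: [0.6348, 0.0377, 0.2433]
eef_rot: [0.0, 0.701, 0.713, 0.0]
wrist_force: [0.1, 1.2, -0.1]
opening: 0.001
grasp_force: 0.0
time_s: 9.6
eef_pos: [0.6258, 0.0377, 0.2432]
eef_rot: [-0.0, 0.701, 0.713, -0.0]
wrist_force: [1.2, -0.3, -0.5]
opening: 0.003
grasp_force: 0.2
```

```bash
python3 -m pendant '[[[0,0,-3,0,0,0,0],[0,0,-6,0,0,0,0],[0,0,-6,0,0,0,0]]]'; python3 -m pendant '[[[0,0,-3,0,0,0,0],[0,0,-5,0,0,0,0],[0,0,-5,0,0,0,0]]]'; python3 -m pendant '[[[0,0,-2,0,0,0,0],[0,0,-3,0,0,0,0],[0,0,-3,0,0,0,0]]]'
```

```text
time_s: 9.85
eef_pos: [0.6197, 0.0377, 0.2431]
eef_rot: [-0.0, 0.701, 0.713, -0.0]
wrist_force: [1.0, -0.8, -0.3]
opening: 0.003
grasp_force: 0.2
time_s: 10.1
eef_pos: [0.617, 0.0376, 0.2435]
eef_rot: [0.003, 0.701, 0.713, 0.003]
wrist_force: [14.5, 1.4, -9.6]
opening: 0.003
grasp_force: 7.3
time_s: 10.35
eef_pos: [0.6157, 0.0375, 0.2439]
eef_rot: [0.005, 0.701, 0.713, 0.005]
wrist_force: [25.4, 2.5, -16.8]
opening: 0.001
grasp_force: 12.0
```

```bash
python3 -m pendant '[[[0,0,8,0,0,0,0],[0,0,20,0,0,0,0],[0,0,30,-30,0,0,0],[0,0,30,-70,0,0,0],[0,0,30,-110,0,0,0]]]';  python3 -m pendant '[[[0,-40,0,-30,0,0,0],[0,-80,0,-30,0,0,0],[0,-120,0,-30,0,0,0],[0,-160,0,-30,0,0,0],[0,-160,0,-30,0,0,0]]]'; python3 -c "
from h import *
st()
a=ctrl.camera('top')[150:240,240:360,::-1];b=ctrl.camera('scene')[170:275,265:395,::-1]
k=cv2.INTER_CUBIC
a=cv2.resize(a,(720,540),interpolation=k)[:280];b=cv2.resize(b,(390,315),interpolation=k);b0=cv2.resize(cv2.imread('pics/scene0.png')[170:275,265:395],(390,315),interpolation=k)
cv2.imwrite('pics/fin.png',np.vstack([np.pad(a,((0,0),(0,60),(0,0))),np.hstack([b0,b])]))
"
```

```text
time_s: 10.77
eef_pos: [0.6416, 0.0381, 0.3523]
eef_rot: [-0.002, 0.701, 0.713, -0.002]
wrist_force: [1.1, -0.3, 0.0]
opening: -0.001
grasp_force: 0.0
time_s: 11.18
eef_pos: [0.6442, -0.1287, 0.3831]
eef_rot: [0.001, 0.703, 0.711, -0.001]
wrist_force: [-0.1, 0.2, -0.2]
opening: 0.001
grasp_force: 0.0
11.1833 [ 0.6442 -0.1287  0.3831] [-0.09  0.22 -0.21] 0.001 [-0.38  0.38  1.41 -0.    1.36 -0.39]
```

View pics/fin.png

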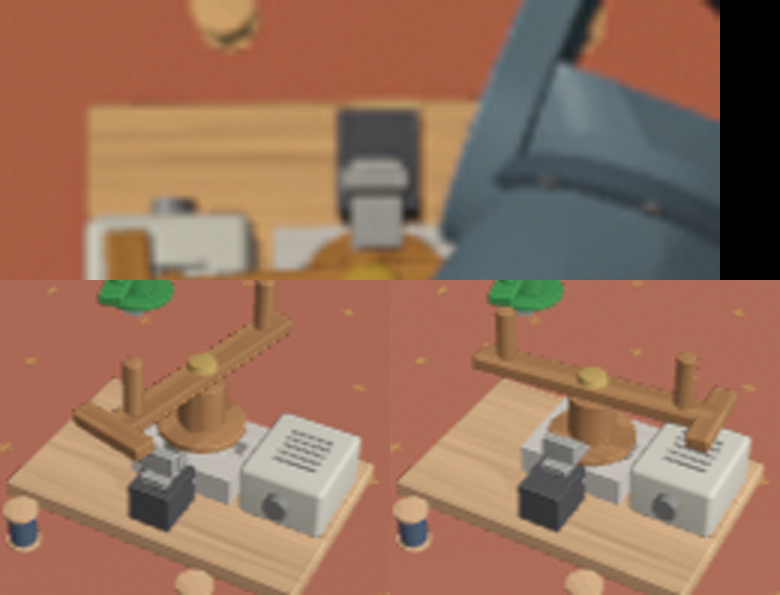

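The tongue now lies over the flange and the reel sits low on the block. I'll measure the bolt travel from the images.

```bash
python3 -c "
from h import *
n=ctrl.camera('top');c=cv2.resize(n[140:245,240:370,::-1],None,fx=6,fy=6,interpolation=cv2.INTER_CUBIC)
o=cv2.imread('pics/c4.png')
t=o[184:255,346:406]
for t,v0 in ((o[186:216,346:406],186),(o[184:255,346:406],184)):
  m=cv2.matchTemplate(c[150:330,330:425],t,cv2.TM_CCOEFF_NORMED);_,s,_,l=cv2.minMaxLoc(m);print(s,l[0]+330,l[1]+150-v0)
g=lambda X:(proj('top',np.array(X))-[240,140]+.5)*6-.5
print(g([.599,.037,.086])-g([.619,.037,.086]))
for im in (o,c): print(im[150:310:4,376].mean(1).astype(int).tolist())
"
```

```text
0.9114363193511963 345 37
0.8902003765106201 346 37
[-0.54330533 42.18143035]
[103, 108, 117, 132, 125, 95, 78, 81, 96, 110, 125, 138, 142, 138, 131, 92, 78, 108, 130, 142, 140, 138, 137, 138, 138, 138, 138, 140, 140, 135, 83, 43, 50, 76, 100, 103, 102, 100, 99, 97]
[107, 111, 120, 136, 129, 99, 79, 70, 71, 72, 73, 73, 73, 72, 72, 70, 80, 101, 133, 149, 138, 141, 143, 138, 110, 88, 93, 124, 147, 143, 142, 142, 142, 142, 142, 143, 143, 141, 134, 105]
```

```bash
python3 -c "
from h import *
p0=proj('scene',np.array([.619,.037,.08]));p1=proj('scene',np.array([.599,.037,.08]));print(p0,p1,p1-p0)
n=ctrl.camera('scene')[:,:,::-1];o=cv2.imread('pics/scene0.png')
up=lambda i:cv2.resize(i[205:255,295:345],None,fx=8,fy=8,interpolation=cv2.INTER_CUBIC)
N,O=up(n),up(o)
x,y=((p0-[295,205])*8).astype(int);print(x,y)
for w,h in((44,36),(56,44),(36,30)):
  t=O[y-h:y+h,x-w:x+w];m=cv2.matchTemplate(N,t,cv2.TM_CCOEFF_NORMED);_,s,_,l=cv2.minMaxLoc(m);print(s,(l[0]-x+w)/8,(l[1]-y+h)/8)
"
```

```text
[317.96498629 228.79188614] [321.91892112 224.43537223] [ 3.95393482 -4.35651391]
183 190
0.7290013432502747 4.125 -3.625
0.5889274477958679 4.375 -3.625
0.7818836569786072 0.625 4.125
```

Both cameras put the bolt travel at about 17.5–18.5 mm, and it met a hard stop. The reel is down with its T over the housing, and the arm is clear, so I'm handing in.

```bash
python3 -c "
from bench import ctrl
print(ctrl.hand_in())"
```

```text
the job is handed in; nothing more can be done
None
```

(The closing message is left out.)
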